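Sort the loose jar and the counting spatula into the hooded sorter

ROBOT

A 6-joint arm with a two-finger parallel gripper is mounted at the origin on a cart in front of the work surface, level with it; the furniture and walls round the work are solid. World frame = base frame: x ahead of the robot, y to its left, z up, the work surface at z = 0. Lengths are in m, angles in rad, forces in N, time in s.
With the tool pointing down it reaches from about 0.375 to 0.9 m from the base axis. Payload 3.1 kg.
Tool frame: the origin (TCP) lies between the finger pads; the fingertips stand 22 mm ahead of it and the grasp point (between the pads) lies 3 mm ahead of it; z points along the fingers, y is the direction in which the jaws open and shut (so a half turn about z gives the same grasp; the last joint's range is limited). The gripper opens to 87 mm and grips with 3 to 60 N. Pads are 19 mm wide; open, the fingers measure 117 mm over their backs; the gripper's body (75 mm by 190 mm) begins 51 mm behind the grasp point.
Start: joints at [1.113, 0.527, 1.433, -0, 1.181, -0.178], TCP at [0.172, 0.601, 0.245] pointing down, gripper open.
Joint ranges: [-3.08, 3.08], [-0.75, 2.2], [0.22, 2.44], [-1.43, 4.57], [0, 2.65], [-2.85, 2.85]. Speed limits (rad/s): [2.79, 2.79, 3.14, 3.14, 3.14, 3.14].

INTERFACE

Orientations are given as a unit quaternion [x, y, z, w].
In Python, from rig import get_obs, camera, get_calibration, hand_in, search_frame gives the robot as it stands.
- The arm moves only by the shell command python3 -m jog 'ROWS' [FORCE]. ROWS is JSON, a list of rows, each an object with "grip": the closure in counts, from 0 (fully open) to 255 (shut); "travel": the shift along the world's x, y, z in cm, a list of three; "twist": the turn about the world's z in degrees. A call has 1 to 8 rows; each row shifts and turns the commanded pose from where the row before left it; what a row does not reach is not made up. A row lasts 1/10 s, in which the tool goes at most 50 mm and 8.59 degrees, less where a joint would pass 70% of its speed; a pose out of reach is approached as far as the arm can. A call is refused whole if a number of a shift passes 5 or a number of a turn 8.59, either way. A call with a gripper value outside its range is refused whole. The fingers move at their own pace and stop on an object; FORCE is the grip in N (left out, the last holds). Time passes only in rows, so rows that do not move let the fingers close. It gives the time, the measured TCP pose, the force and the opening at its end, in the units of the state.
- get_obs(): the state, without advancing time (a new reading comes with each control period).
- camera(name): name is "scene" or "top" or "wrist"; returns the picture (480x640x3 uint8, red, green, blue); there is no depth.
- get_calibration(name): a dict with "fx", "fy", "cx", "cy" (pixels), "R" (3x3) and "t" (3): a world point X has camera coordinates R X + t; the wrist camera has in their place "T_tool_cam" (4x4, takes a point from camera to tool coordinates, whose origin is the TCP and whose axes are the flange's). Camera axes: x right, y down, z forward; pixel columns grow to the right and rows downward; lengths in m; the calibration is good to about 2 mm. The wrist camera is an equidistant fisheye: a pixel r from the principal point sees the ray r / f radians off the axis. A picture is of the moment at which its call begins: read the wrist's pose just before it. get_calibration takes no time and is no camera call.
- hand_in(): hands the job in, once; it reports no verdict.
Trained networks look in the newest picture that a camera, given by its name, has taken for a name from the list of things; names that differ only in an ending like _2 or _b are one class to them, and where a whole thing is asked for, a point or a joint stands for the part that bears it (a point fixed in the world has none). Each returns a list of dicts, best first, with "p" (0 to 1); they miss things now and then, are a little off and sometimes report something else, mostly with a low value. They report only what shows in the picture. A call takes as long as a camera call. They do not tell look-alikes from the thing itself.
- search_frame(target, camera): "at" ([x, y, z] in m, in world coordinates, good to about 4 mm: the middle of the surface that is visible of it).
The state is a dict: "time": time; "q": joint angles; "joint_velocities": joint speeds; "joint_torque": joint torques, N m; "position": TCP position; "tool_rot": TCP orientation; "ft_force": force on the tool from outside, world axes, zero at the start; "moment": the same for the moment, N m; "grip_width": finger opening in m.
Only numpy, scipy, OpenCV 4.12 (cv2) and the standard library are available. Lean on these libraries where they do the work, as an engineer would, in place of code of your own. Each camera call takes 0.05 s, during which the arm holds its last target. There are 200 camera calls.

TASK

Swing the grey hood of the little steel sorter forward and all the way down, then sort the loose things into it: the dark-lidded jar upright in the rear bay beside the jar that already stands there, and the counting spatula flat in the front trough. Then swing the hood back fully shut; both jars must still stand in the bay, and the other things on the table stay where they are.

Things in the scene. Friction and masses are not known exactly. Their poses are not given: they have to be found in the camera images.
- sorter: Low open steel tray under a grey hood, fixed, 142 (its x) by 158 mm (its y). Origin: centre of underside; z up, -x front, towards the robot. Floor 4 mm thick; outer walls and the wall between trough and bay 4 mm thick, tops 18 mm above the table. Inside: front trough 60 (x) by 150 mm (y); rear bay 70 by 150 mm, room for two jars side by side along y.
- trough (a point): Centre of the floor of the front trough (37 mm in front of the sorter's centre, 4 mm above the table); axes as the sorter's.
- jar_bay (a point): Centre of the floor of the rear bay (32 mm behind the sorter's centre, 4 mm above the table); axes as the sorter's.
- hood (a joint): Hood angle, rad: 0 shut (panel slopes up 30 degrees to the back, rear edge 105 mm above the table); 2.36 fully open (swung over to the front, panel nearly flat before the tray, corners up to 140 mm above the table, 167 mm in front of the hinge). The stiff hinge holds it where it is left; about 4 N at the grip bar turn it.
- hood_hinge (a point): Middle of the hood's hinge line, which runs along the sorter's y at its front edge, 71 mm in front of its centre and 20 mm above the table.
- hood_grip (a point): Point to hold on the hood's grip bar: dark round bar, 12 mm thick, parallel to the hinge line, sticking out 67 mm to the right (-y) of the hood's right cheek, 105 mm from the hinge line in the plane of the sloping panel. Point: on the bar's axis, 119 mm right of the hood's middle. Can be pinched from above at any angle: the bar turns between the fingers.
- jar_a: The loose jar to put away: squat round jar with dark screw lid and pale label, 59 mm across, 46 mm high; the lid is the top 14 mm. Origin: centre of its underside, z up.
- jar_b: The jar that already stands in the right half of the rear bay (loose, same shape and size as jar_a); it stays in the bay.
- spatula: Counting spatula lying flat, 120 mm long along its x: black handle 70 x 17 x 16 mm (x from -60 to +10 mm), steel neck, flat steel blade 42 x 28 x 4 mm at +x. Origin: on the underside, middle of the length; z up.
- spatula_grip (a point): Point to hold on the spatula's handle, 10 mm to -x of its origin, 10 mm above its underside.
- date_stamp: Bystander: hand stamp with turned handle, 20 x 32 x 54 mm, standing. Origin: centre of its underside.
- vial: Bystander: small gold screw-cap vial, 22 mm across, 29 mm high. Origin: centre of its underside.
- tape_ring: Bystander: roll of tape lying flat, 96 mm across, 48 mm high. Origin: centre of its underside.
- cards: Bystander: stack of blank cards, 77 x 65 x 17 mm. Origin: centre of its underside.
Not all that is in view belongs to the job. Leave any purple or red look-alike of the jar_a alone.

How it is judged:
On the way, in this order (a step that is already met when the one before it is completed fails the run):
1. the hood is swung over to the front, nearly fully open (past 2.0 rad) (value of joint hood above 2 rad), for 0.2 s.
2. with the hood still open (past 1.5 rad), the loose jar stands in the rear bay beside the other, which still stands there, and the spatula lies in the front trough (x of jar_a in the frame of jar_bay between -0.014 and 0.014 m and y of jar_a in the frame of jar_bay between -0.055 and 0.055 m and z of jar_a in the frame of jar_bay between -0.006 and 0.008 m and angle between each of jar_a, jar_b's own z axis and vertical below 0.15 rad and x of jar_b in the frame of jar_bay between -0.014 and 0.014 m and y of jar_b in the frame of jar_bay between -0.055 and 0.055 m and z of jar_b in the frame of jar_bay between -0.006 and 0.008 m and x of spatula in the frame of trough between -0.024 and 0.024 m and y of spatula in the frame of trough between -0.03 and 0.03 m and z of spatula in the frame of trough between -0.006 and 0.008 m and angle between spatula's own z axis and vertical below 0.2 rad and value of joint hood above 1.5 rad), for 0.2 s.
At the end, for the whole second after the job is handed in: Hood shut (under 0.08 rad). Both jars upright (tilt under 0.15 rad) on the rear bay's floor, centres within 14 mm in x and 55 mm in y of its centre; spatula flat on the front trough's floor, within 24 and 30 mm of its centre; heights within 8 mm of the floor; all at rest (under 20 mm/s) (x of jar_a in the frame of jar_bay between -0.014 and 0.014 m and y of jar_a in the frame of jar_bay between -0.055 and 0.055 m and z of jar_a in the frame of jar_bay between -0.006 and 0.008 m and angle between each of jar_a, jar_b's own z axis and vertical below 0.15 rad and x of jar_b in the frame of jar_bay between -0.014 and 0.014 m and y of jar_b in the frame of jar_bay between -0.055 and 0.055 m and z of jar_b in the frame of jar_bay between -0.006 and 0.008 m and x of spatula in the frame of trough between -0.024 and 0.024 m and y of spatula in the frame of trough between -0.03 and 0.03 m and z of spatula in the frame of trough between -0.006 and 0.008 m and angle between spatula's own z axis and vertical below 0.2 rad and linear speed of each of jar_a, jar_b, spatula below 0.02 m/s and value of joint hood below 0.08 rad); the robot touches nothing.
It fails at once if the stamp is moved by more than 30 mm (distance of date_stamp from where it was at the start of the episode above 0.03 m).
It fails at once if the vial is moved by more than 30 mm (distance of vial from where it was at the start of the episode above 0.03 m).
It fails at once if the tape roll is moved by more than 30 mm (distance of tape_ring from where it was at the start of the episode above 0.03 m).
It fails at once if the stack of cards is moved by more than 30 mm (distance of cards from where it was at the start of the episode above 0.03 m).
It also fails if it takes over 72 s, if anything falls off the work surface, if the arm or the gripper's body presses on something with over 40 N, if the wrist force passes 120 N, or if a joint passes its speed limit or range.

## Working session

There is one attempt and no reset: what is moved stays moved. The work goes in short steps, Python scripts to look and compute and a shell command to move; the robot and the scene stay as the last step left them, time stands still between calls to the robot, and variables do not carry over. Pictures are saved under pics/ and viewed, about 8 in all and at most 12, crops included, and the job is handed in when it is done.

```bash
mkdir -p pics; ls; python3 - <<'E'
from rig import *
import cv2,numpy as np
for n in("scene","top"):
    im=camera(n); cv2.imwrite(f"pics/{n}0.png",im[:,:,::-1])
    c=get_calibration(n); print(n,{k:np.round(v,3).tolist() for k,v in c.items()})
    for t in["sorter","hood_grip","jar_a","spatula","spatula_grip","date_stamp","vial","tape_ring","cards"]:
        print(t,[(np.round(d["at"],3).tolist(),round(d["p"],2)) for d in search_frame(t,n)][:4])
print(get_obs())
E
```

```text
pics
scene {'fx': 489.976, 'fy': 489.976, 'cx': 317.135, 'cy': 244.424, 'R': [[0.203, 0.979, 0.022], [0.444, -0.072, -0.893], [-0.873, 0.191, -0.449]], 't': [-0.321, -0.135, 1.892]}
sorter [([0.65, -0.128, 0.089], 0.72)]
hood_grip [([0.644, -0.133, 0.094], 0.74)]
jar_a [([0.417, 0.335, 0.035], 0.8), ([0.401, 0.587, 0.034], 0.72), ([0.439, 0.692, 0.037], 0.58), ([0.654, -0.008, 0.039], 0.58)]
spatula [([0.629, 0.104, 0.025], 0.23)]
spatula_grip []
date_stamp [([0.629, 0.105, 0.021], 0.56)]
vial []
tape_ring [([0.445, 0.482, 0.035], 0.9)]
cards [([0.599, 0.521, 0.016], 0.83), ([0.423, 0.191, 0.009], 0.16)]
top {'fx': 555.474, 'fy': 555.474, 'cx': 324.007, 'cy': 243.328, 'R': [[-0.002, -1.0, 0.015], [-0.996, 0.001, -0.089], [0.089, -0.015, -0.996]], 't': [0.2, 0.51, 1.47]}
sorter [([0.582, -0.156, 0.083], 0.88)]
hood_grip [([0.583, -0.151, 0.085], 0.98)]
jar_a [([0.416, 0.698, 0.05], 0.78), ([0.381, 0.585, 0.05], 0.64), ([0.521, 0.615, 0.044], 0.62), ([0.624, -0.002, 0.045], 0.58)]
spatula [([0.408, 0.184, 0.012], 0.53)]
spatula_grip []
date_stamp [([0.623, 0.105, 0.021], 0.47)]
vial []
tape_ring [([0.416, 0.486, 0.053], 0.64), ([0.624, 0.107, 0.021], 0.27)]
cards [([0.59, 0.526, 0.019], 0.72), ([0.411, 0.19, 0.014], 0.71)]
{'time': 1.0, 'q': array([ 1.11345423e+00,  5.27473214e-01,  1.43269453e+00, -2.26141469e-05,
        1.18143856e+00, -1.78483947e-01]), 'joint_velocities': array([-1.35846506e-03,  2.58373454e-05,  2.37160182e-04, -3.15296948e-04,
       -1.80400598e-03, -2.07642781e-04]), 'joint_torque': array([-1.79103617e-04, -4.40021288e+01, -1.76987207e+01,  6.32183114e-02,
        5.05409378e-02,  1.62902251e-05]), 'position': array([0.17199037, 0.60083773, 0.24456662]), 'tool_rot': array([ 1.38973504e-01,  9.90296100e-01, -9.75620744e-06,  7.80206415e-06]), 'ft_force': array([-0.66245789,  0.37085928,  0.36776502]), 'moment': array([-0.03660355, -0.05346686, -0.0082886 ]), 'grip_width': 0.08716348916488516}
```

View pics/scene0.png

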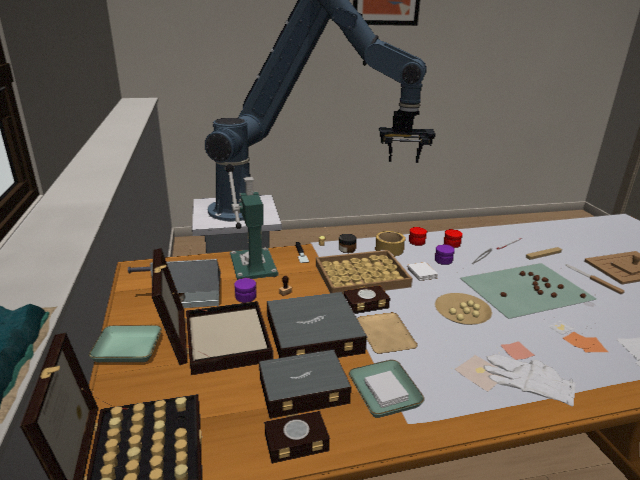

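View pics/top0.png

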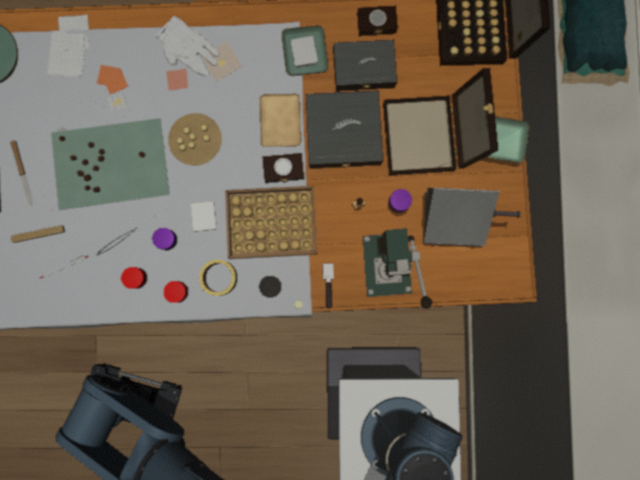

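Top view: sorter around px (460,217) with its bar at (507,213), dark jar (270,286), spatula (328,285), vial (298,304), stamp (358,203), and a tall press with lever at (390,262). A purple decoy stands at (400,200). I'll zoom in on the sorter and press area.

```bash
cat > h.py <<'E'
from rig import *
import numpy as np,cv2
from scipy.optimize import least_squares
from scipy.spatial.transform import Rotation as Rn
def cam_ray(n,uv,obs=None):
    c=get_calibration(n); x=(uv[0]-c["cx"])/c["fx"]; y=(uv[1]-c["cy"])/c["fy"]
    if n!="wrist":
        R=np.array(c["R"]);d=R.T@[x,y,1];return -R.T@np.array(c["t"]),d/np.linalg.norm(d)
    r=np.hypot(x,y); d=np.array([np.sin(r)*x/r,np.sin(r)*y/r,np.cos(r)])
    T=np.array(c["T_tool_cam"]); W=Rn.from_quat(obs["tool_rot"]).as_matrix()
    return W@T[:3,3]+obs["position"],W@T[:3,:3]@d
def tri(rays):
    A=sum(np.eye(3)-np.outer(d,d) for o,d in rays); b=sum((np.eye(3)-np.outer(d,d))@o for o,d in rays)
    p=np.linalg.solve(A,b); return p,max(np.linalg.norm((np.eye(3)-np.outer(d,d))@(p-o)) for o,d in rays)
def atz(ray,z): o,d=ray; return o+d*(z-o[2])/d[2]
E
python3 - <<'E'
import cv2,numpy as np
s=cv2.imread("pics/scene0.png")[160:310,110:310]; t=cv2.imread("pics/top0.png")[170:320,340:540]
f=lambda a:cv2.resize(a,(800,600),interpolation=cv2.INTER_CUBIC)
cv2.imwrite("pics/c1.png",cv2.resize(np.hstack([cv2.resize(s,(400,300),interpolation=2),cv2.resize(t,(400,300),interpolation=2)]),(800,300)))
from h import *
for n,z,top in[("jar",.046,(270,286)),("vial",.029,(298,304)),("spat",.01,(328,285)),("stamp",.05,(358,203)),("purple",.046,(400,200)),("barEnd",.07,(518,213)),("barIn",.07,(497,212))]:
    print(n,atz(cam_ray("top",top),z).round(3))
print("press head",tri([cam_ray("top",(397,235)),cam_ray("scene",(252,197))]))
E
```

```text
jar [0.396 0.341 0.046]
vial [0.349 0.268 0.029]
spat [0.399 0.188 0.01 ]
stamp [0.615 0.109 0.05 ]
purple [ 0.624 -0.003  0.046]
barEnd [ 0.586 -0.309  0.07 ]
barIn [ 0.588 -0.254  0.07 ]
press head (array([0.50950231, 0.034609  , 0.24469532]), np.float64(0.0006081055083555708))
```

View pics/c1.png

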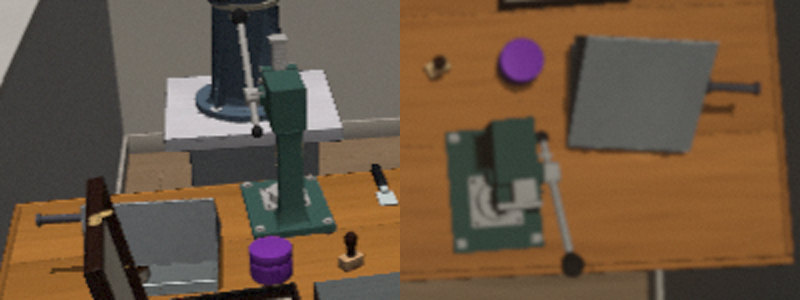

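```bash
python3 -m jog '[{"grip":0,"travel":[2.3,-3.4,1.6],"twist":-7.4},{"grip":0,"travel":[2.3,-3.4,1.6],"twist":-7.4},{"grip":0,"travel":[2.3,-3.4,1.6],"twist":-7.4},{"grip":0,"travel":[2.3,-3.4,1.6],"twist":-7.4},{"grip":0,"travel":[2.3,-3.4,1.6],"twist":-7.4}]'
python3 -m jog '[{"grip":0,"travel":[2.3,-3.4,1.6],"twist":-7.4},{"grip":0,"travel":[2.3,-3.4,1.6],"twist":-7.4},{"grip":0,"travel":[2.3,-3.4,1.6],"twist":-7.4},{"grip":0,"travel":[2.3,-3.4,1.6],"twist":-7.4},{"grip":0,"travel":[2.3,-3.4,1.6],"twist":-7.4},{"grip":0,"travel":[0,0,0],"twist":0},{"grip":0,"travel":[0,0,0],"twist":0}]'
python3 - <<'E'
from h import *
print("lever hi",tri([cam_ray("top",(426,302)),cam_ray("scene",(230,168))]))
print("lever lo",tri([cam_ray("top",(411.5,238)),cam_ray("scene",(238.5,225.5))]))
o=get_obs(); print(o["q"].round(3),o["position"].round(4),o["tool_rot"].round(3))
np.save("pics/w1.npy",np.r_[o["position"],o["tool_rot"]])
im=camera("wrist"); cv2.imwrite("pics/w1.png",im[:,:,::-1])
c=get_calibration("wrist"); print(c)
for t in["jar_a","spatula","spatula_grip","vial","tape_ring","hood_grip"]:
    print(t,[(np.round(d["at"],3).tolist(),round(d["p"],2)) for d in search_frame(t,"wrist")][:4])
E
```

```text
time: 1.5
position: [0.2876, 0.4295, 0.3253]
tool_rot: [0.448, 0.894, 0.0, 0.0]
ft_force: [0.2, 0.5, -0.1]
grip_width: 0.0871
time: 2.2
position: [0.4022, 0.2603, 0.4048]
tool_rot: [0.707, 0.707, 0.0, -0.0]
ft_force: [-0.3, -0.5, -0.3]
grip_width: 0.0868
lever hi (array([ 0.35775247, -0.01870587,  0.28161279]), np.float64(0.002450578193122395))
lever lo (array([ 0.51099354, -0.00944369,  0.16304798]), np.float64(0.0026405021743483494))
[3.400e-01 1.600e-01 1.548e+00 1.000e-03 1.433e+00 3.410e-01] [0.4022 0.2603 0.4048] [ 0.707  0.707  0.    -0.   ]
{'fx': 371.64829954431775, 'fy': 371.64829954431775, 'cx': 320.2669865418223, 'cy': 233.8418644158871, 'T_tool_cam': array([[ 4.59933125e-04, -9.67831464e-01, -2.51598977e-01,
         6.67488116e-02],
       [ 9.99999444e-01,  2.06290896e-04,  1.03449566e-03,
         1.25833447e-03],
       [-9.49314869e-04, -2.51599313e-01,  9.67831021e-01,
        -1.40129507e-01],
       [ 0.00000000e+00,  0.00000000e+00,  0.00000000e+00,
         1.00000000e+00]])}
jar_a [([0.398, 0.344, 0.048], 0.69)]
spatula []
spatula_grip [([0.412, 0.188, 0.005], 0.87)]
vial [([0.35, 0.271, 0.033], 0.61), ([0.411, 0.19, 0.011], 0.59)]
tape_ring [([0.421, 0.486, 0.052], 0.78)]
hood_grip [([0.619, -0.138, 0.119], 0.78)]
```

View pics/w1.png

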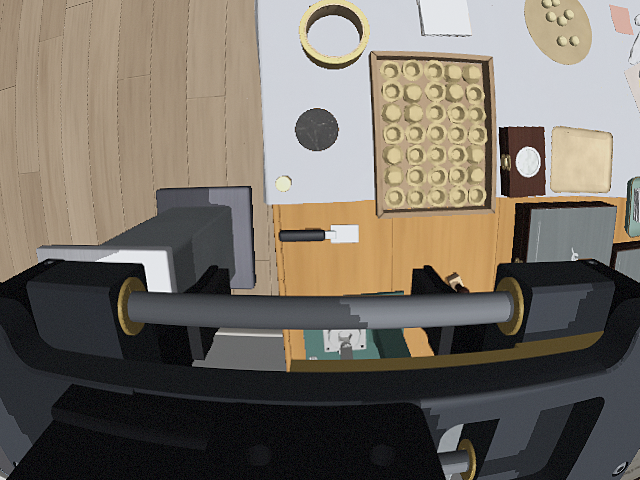

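Wrist view: dark jar lid at (317,129), spatula handle (280,236)–(325,234) with its blade at (345,233) pointing +x, vial at (284,184). The lever top is about 0.28 m high, so I'll cross at z=0.4, with a second view on the way.

```bash
python3 -m jog '[{"grip":0,"travel":[1.5,-4.4,0],"twist":0},{"grip":0,"travel":[1.5,-4.4,0],"twist":0},{"grip":0,"travel":[0,0,0],"twist":0},{"grip":0,"travel":[0,0,0],"twist":0}]' | sed -n 2p
python3 - <<'E'
from h import *
o=get_obs(); np.save("pics/w2.npy",np.r_[o["position"],o["tool_rot"]])
im=camera("wrist"); cv2.imwrite("pics/w2.png",im[:,:,::-1])
for t in["jar_a","spatula","spatula_grip","vial"]:
    print(t,[(np.round(d["at"],3).tolist(),round(d["p"],2)) for d in search_frame(t,"wrist")][:3])
def proj(P,o):
    c=get_calibration("wrist");T=np.array(c["T_tool_cam"]);W=Rn.from_quat(o["tool_rot"]).as_matrix()
    p=T[:3,:3].T@(W.T@(np.array(P)-o["position"])-T[:3,3]);th=np.arctan2(np.hypot(p[0],p[1]),p[2]);a=np.arctan2(p[1],p[0])
    return np.array([c["cx"]+c["fx"]*th*np.cos(a),c["cy"]+c["fy"]*th*np.sin(a)])
def blob(im,o,P,r):
    u=proj(P,o).astype(int); x0,y0=u-r; g=cv2.cvtColor(im[y0:y0+2*r,x0:x0+2*r],cv2.COLOR_BGR2GRAY)
    n,l,s,c=cv2.connectedComponentsWithStats((g<75).astype(np.uint8)); k=1+np.argmax(s[1:,4])
    ys,xs=np.nonzero(l==k); (cx,cy),wh,a=cv2.minAreaRect(np.c_[xs,ys].astype(np.float32))
    return np.array([cx+x0,cy+y0]),wh,a,np.c_[xs+x0,ys+y0]
res={"jar":[],"sp":[]}
for k in(1,2):
    v=np.load(f"pics/w{k}.npy");o={"position":v[:3],"tool_rot":v[3:]};im=cv2.imread(f"pics/w{k}.png")
    for n,P,r in(("jar",(.398,.344,.046),38),("sp",(.385,.188,.015),32)):
        c,wh,a,pts=blob(im,o,P,r); print(n,c,wh,a); ray=cam_ray("wrist",c,o); res[n].append(ray); print(atz(ray,.046 if n=="jar" else .014))
        if n=="sp":
            W=np.array([atz(cam_ray("wrist",p,o),.012)[:2] for p in pts]);e,V=np.linalg.eigh(np.cov(W.T));print("handle dir",V[:,1],"ext",np.ptp(W@V[:,1]),np.ptp(W@V[:,0]))
for n in res: print(n,tri(res[n]))
print(tri(res["jar"]+[cam_ray("top",(270,286))]))
E
```

```text
position: [0.432, 0.1726, 0.4044]
jar_a [([0.402, 0.34, 0.048], 0.82)]
spatula [([0.407, 0.188, 0.01], 0.89), ([0.602, -0.072, 0.07], 0.52)]
spatula_grip [([0.411, 0.19, 0.008], 0.72)]
vial [([0.351, 0.268, 0.029], 0.77), ([0.421, 0.436, 0.028], 0.44)]
jar [315.26096725 134.8007431 ] (42.75480651855469, 31.084487915039062) 11.003539085388184
[0.39747401 0.33342359 0.046     ]
sp [301.5 235. ] (12.0, 45.0) 90.0
[0.37633813 0.18762305 0.014     ]
handle dir [-0.99977637 -0.02114748] ext 0.06737354233186477 0.018918565411962546
jar [295.19723511  75.31740952] (27.84250831604004, 42.538509368896484) 83.04703521728516
[0.4004488  0.32666289 0.046     ]
sp [280.5 177. ] (12.0, 47.0) 90.0
[0.37646357 0.18600456 0.014     ]
handle dir [-0.99989159 -0.01472448] ext 0.06859116382493496 0.0174617136400248
jar (array([0.39727778, 0.33409014, 0.00299935]), np.float64(0.00034383076658331456))
sp (array([0.37567876, 0.18515777, 0.00488454]), np.float64(0.00020400766778298768))
(array([ 0.39700928,  0.3380782 , -0.00238198]), np.float64(0.006896727254727524))
```

```bash
python3 -m jog '[{"grip":0,"travel":[1.5,-4.4,0],"twist":0},{"grip":0,"travel":[1.5,-4.4,0],"twist":0},{"grip":0,"travel":[1.5,-4.4,0],"twist":0},{"grip":0,"travel":[1.5,-4.4,0],"twist":0},{"grip":0,"travel":[1.5,-4.4,0],"twist":0}]' |sed -n 2p
python3 -m jog '[{"grip":0,"travel":[1.5,-4.4,0],"twist":0},{"grip":0,"travel":[1.5,-4.4,0],"twist":0},{"grip":0,"travel":[1.5,-4.4,0],"twist":0},{"grip":0,"travel":[1.5,-4.4,0],"twist":0},{"grip":0,"travel":[1.5,-4.4,0],"twist":0},{"grip":0,"travel":[0,0,0],"twist":0},{"grip":0,"travel":[0,0,0],"twist":0}]'
python3 - <<'E'
from h import *
o=get_obs(); np.save("pics/w3.npy",np.r_[o["position"],o["tool_rot"]]); print(o["q"].round(3))
im=camera("wrist"); cv2.imwrite("pics/w3.png",im[:,:,::-1])
for t in["hood_grip","sorter","jar_a"]:
    print(t,[(np.round(d["at"],3).tolist(),round(d["p"],2)) for d in search_frame(t,"wrist")][:3])
E
```

```text
position: [0.5074, -0.0478, 0.4047]
time: 4.4
position: [0.5822, -0.2669, 0.4035]
tool_rot: [0.707, 0.707, 0.0, -0.001]
ft_force: [-1.4, 0.5, 0.6]
grip_width: 0.0869
[-6.040e-01  4.250e-01  1.169e+00  1.000e-03  1.550e+00 -6.050e-01]
hood_grip [([0.587, -0.157, 0.089], 0.89), ([0.588, -0.16, 0.091], 0.33)]
sorter [([0.586, -0.158, 0.091], 0.89)]
jar_a [([0.626, -0.023, 0.045], 0.83)]
```

View pics/w3.png

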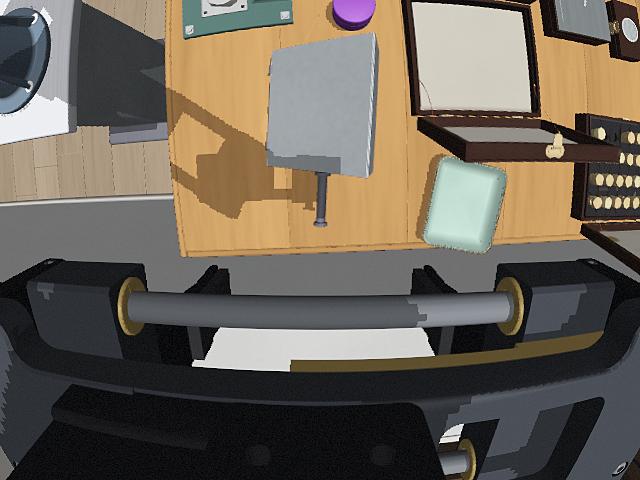

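```bash
python3 - <<'E'
from h import *
v=np.load("pics/w3.npy");o={"position":v[:3],"tool_rot":v[3:]}
R=lambda p,z:atz(cam_ray("wrist",p,o),z).round(4)
print("bar in/out",R((322,173),.0725),R((320,222),.0725))
print("rear edge",R((377,33),.105),R((372,177),.105)," front",R((270,47),.022),R((267,167),.022))
print("tri bar end",tri([cam_ray("wrist",(320,224),o),cam_ray("top",(518,213.5))]))
print("rear right corner",tri([cam_ray("wrist",(372,177),o),cam_ray("top",(340+(717-400)/2,170+43/2))]))
print("rear left",tri([cam_ray("wrist",(377,33),o),cam_ray("top",(340+(585-400)/2,170+37/2))]))
print("front L",tri([cam_ray("wrist",(270,47),o),cam_ray("top",(340+(570-400)/2,170+147/2))]))
print("front R",tri([cam_ray("wrist",(267,167),o),cam_ray("top",(340+(690-400)/2,170+152/2))]))
E
```

```text
bar in/out [ 0.5857 -0.2424  0.0725] [ 0.5832 -0.3062  0.0725]
rear edge [ 0.6504 -0.0686  0.105 ] [ 0.645  -0.2438  0.105 ]  front [ 0.5131 -0.0656  0.022 ] [ 0.5084 -0.2379  0.022 ]
tri bar end (array([ 0.58347501, -0.30817168,  0.07403492]), np.float64(0.0004315878947745574))
rear right corner (array([ 0.63881201, -0.24350631,  0.11637951]), np.float64(0.004650065164913398))
rear left (array([ 0.64418388, -0.07434003,  0.12258251]), np.float64(0.0035053811036710207))
front L (array([ 0.51169287, -0.06945164,  0.03188529]), np.float64(0.0030628214957207365))
front R (array([ 0.5050839 , -0.23979106,  0.00346597]), np.float64(0.0008488367312216281))
```

Hood yaw is about -1.8°, the hinge is near x=0.498, and the bar axis near the grip is at x≈0.584, y≈-0.29, z≈0.073 by triangulation. I'll grip near the outer end so the gripper body clears the cheek.

```bash
python3 -m jog '[{"grip":0,"travel":[0.2,-2.5,-3],"twist":-1.8},{"grip":0,"travel":[0,0,-4.8],"twist":0},{"grip":0,"travel":[0,0,-4.8],"twist":0},{"grip":0,"travel":[0,0,-4.8],"twist":0},{"grip":0,"travel":[0,0,-4.8],"twist":0},{"grip":0,"travel":[0,0,-4.5],"twist":0},{"grip":0,"travel":[0,0,-3.5],"twist":0},{"grip":0,"travel":[0,0,-2.6],"twist":0}]' 25
python3 -m jog '[{"grip":60,"travel":[0,0,0],"twist":0},{"grip":140,"travel":[0,0,0],"twist":0},{"grip":255,"travel":[0,0,0],"twist":0},{"grip":255,"travel":[0,0,0],"twist":0},{"grip":255,"travel":[0,0,0],"twist":0},{"grip":255,"travel":[0,0,0],"twist":0},{"grip":255,"travel":[0,0,0],"twist":0}]' 25
python3 - <<'E'
import numpy as np
ph=np.radians(30+np.arange(17)*8.45); d=10.5*np.c_[np.cos(ph),np.sin(ph)]
for r in np.diff(d,axis=0).round(2): print(r[0], round(r[0]*-.031,2), r[1])
E
```

```text
time: 5.4
position: [0.5832, -0.29, 0.0746]
tool_rot: [0.717, 0.697, -0.0, -0.001]
ft_force: [-0.1, -0.3, -0.8]
grip_width: 0.0869
time: 6.1
position: [0.5841, -0.2923, 0.0771]
tool_rot: [0.718, 0.696, 0.0, 0.0]
ft_force: [-0.4, -0.3, -0.7]
grip_width: 0.0393
-0.87 0.03 1.28
-1.05 0.03 1.14
-1.2 0.04 0.97
-1.33 0.04 0.78
-1.43 0.04 0.58
-1.5 0.05 0.36
-1.54 0.05 0.14
-1.54 0.05 -0.09
-1.51 0.05 -0.32
-1.45 0.04 -0.54
-1.36 0.04 -0.74
-1.23 0.04 -0.93
-1.08 0.03 -1.11
-0.91 0.03 -1.25
-0.71 0.02 -1.37
-0.5 0.02 -1.46
```

```bash
python3 -m jog '[{"grip":255,"travel":[0,0,0],"twist":0},{"grip":255,"travel":[0,0,0],"twist":0},{"grip":255,"travel":[0,0,0],"twist":0},{"grip":255,"travel":[0,0,0],"twist":0},{"grip":255,"travel":[0,0,0],"twist":0},{"grip":255,"travel":[0,0,0],"twist":0}]' 25
```

```text
time: 6.7
position: [0.5839, -0.2908, 0.0761]
tool_rot: [0.718, 0.696, 0.001, -0.001]
ft_force: [1.8, 4.6, -1.4]
grip_width: 0.0099
```

```bash
python3 -m jog '[{"grip":255,"travel":[0,0,0],"twist":0},{"grip":255,"travel":[0,0,0],"twist":0},{"grip":255,"travel":[-0.87,0.03,1.28],"twist":0},{"grip":255,"travel":[-1.05,0.03,1.14],"twist":0},{"grip":255,"travel":[0,0,0],"twist":0}]' 25
python3 - <<'E'
from h import *
a=camera("top");b=camera("scene")
r=lambda x:cv2.resize(x,(400,300),interpolation=2)
cv2.imwrite("pics/c2.png",np.hstack([r(a[170:320,340:540]),r(b[220:320,110:243])])[:,:,::-1])
E
```

```text
time: 7.2
position: [0.5592, -0.2893, 0.0994]
tool_rot: [0.718, 0.696, -0.002, -0.006]
ft_force: [-6.0, 4.0, -9.5]
grip_width: 0.0096
```

View pics/c2.png

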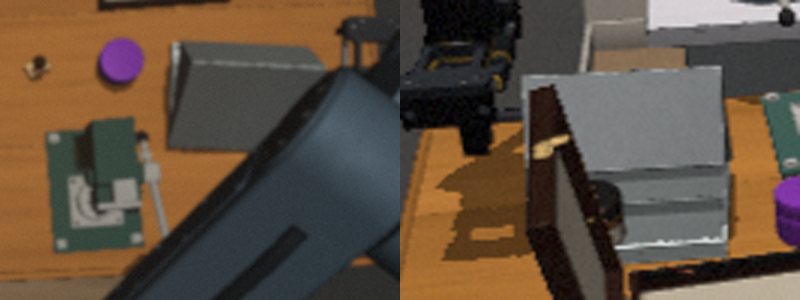

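The hood's rear edge has risen with the bar, so the grip holds. I'll continue the arc.

```bash
python3 -m jog '[{"grip":255,"travel":[-1.2,0.04,0.97],"twist":0},{"grip":255,"travel":[-1.33,0.04,0.78],"twist":0},{"grip":255,"travel":[-1.43,0.04,0.58],"twist":0},{"grip":255,"travel":[-1.5,0.05,0.36],"twist":0},{"grip":255,"travel":[-1.54,0.05,0.14],"twist":0},{"grip":255,"travel":[-1.54,0.05,-0.09],"twist":0},{"grip":255,"travel":[0,0,0],"twist":0}]' 25
python3 -m jog '[{"grip":255,"travel":[-1.51,0.05,-0.32],"twist":0},{"grip":255,"travel":[-1.45,0.04,-0.54],"twist":0},{"grip":255,"travel":[-1.36,0.04,-0.74],"twist":0},{"grip":255,"travel":[-1.23,0.04,-0.93],"twist":0},{"grip":255,"travel":[0,0,0],"twist":0}]' 25
```

```text
time: 8.0
position: [0.476, -0.2852, 0.123]
tool_rot: [0.719, 0.695, 0.001, -0.005]
ft_force: [8.9, 5.6, -40.1]
grip_width: 0.0112
time: 8.5
position: [0.4288, -0.2834, 0.1001]
tool_rot: [0.721, 0.693, 0.006, 0.002]
ft_force: [29.8, 18.8, -33.9]
grip_width: 0.011
```

```bash
python3 -m jog '[{"grip":255,"travel":[0.25,-0.3,-0.3],"twist":0},{"grip":255,"travel":[0,0,0],"twist":0}]' 25
python3 - <<'E'
from h import *
P=np.array([(.5839,.0761),(.5592,.0994),(.476,.123),(.4288,.1001)])
s=least_squares(lambda v:np.hypot(*(P-v[:2]).T)-v[2],[.497,.02,.105]); print(s.x,s.fun)
s=least_squares(lambda v:np.hypot(*(P-v[:2]).T)-.105,[.497,.02]); print(s.x,s.fun)
o=get_obs();print(o["position"])
E
```

```text
time: 8.7
position: [0.4277, -0.2835, 0.0985]
tool_rot: [0.72, 0.694, 0.005, -0.004]
ft_force: [17.7, 21.2, -18.7]
grip_width: 0.0111
[0.49435174 0.01726815 0.10618416] [ 0.00096096 -0.00153744  0.00112851 -0.00055204]
[0.49459614 0.01871153] [ 0.00115374 -0.00163517  0.00093348 -0.00034239]
[ 0.42765087 -0.28346927  0.09853012]
```

```bash
python3 -m jog '[{"grip":255,"travel":[-0.95,0.5,-1.1],"twist":0},{"grip":255,"travel":[-1.0,0.1,-1.3],"twist":0},{"grip":255,"travel":[0,0,0],"twist":0}]' 25
python3 -m jog '[{"grip":255,"travel":[-0.7,0.05,-1.3],"twist":0},{"grip":255,"travel":[-0.5,0.05,-1.4],"twist":0},{"grip":255,"travel":[0,0,0],"twist":0},{"grip":255,"travel":[0,0,0],"twist":0}]' 25
```

```text
time: 9.0
position: [0.4103, -0.2825, 0.076]
tool_rot: [0.72, 0.694, 0.003, 0.003]
ft_force: [18.9, 15.3, -12.4]
grip_width: 0.0112
time: 9.4
position: [0.4016, -0.2823, 0.0514]
tool_rot: [0.72, 0.694, 0.004, 0.006]
ft_force: [29.2, 23.4, -0.6]
grip_width: 0.0112
```

```bash
python3 -m jog '[{"grip":255,"travel":[0.4,0.5,0],"twist":0},{"grip":0,"travel":[0,0,0],"twist":0},{"grip":0,"travel":[0,0,0],"twist":0},{"grip":0,"travel":[0,0,0],"twist":0},{"grip":0,"travel":[0,0,0],"twist":0}]' 25
python3 -m jog '[{"grip":0,"travel":[0,-0.5,2],"twist":0},{"grip":0,"travel":[0,0,4.8],"twist":0},{"grip":0,"travel":[0,0,4.8],"twist":0},{"grip":0,"travel":[0,0,4.8],"twist":0},{"grip":0,"travel":[0,0,4.8],"twist":0},{"grip":0,"travel":[1.5,0,4.7],"twist":0},{"grip":0,"travel":[2,0,4.5],"twist":0},{"grip":0,"travel":[3,0,3.9],"twist":0}]' 25
python3 -m jog '[{"grip":0,"travel":[4.8,0,0],"twist":0},{"grip":0,"travel":[4.8,0,0],"twist":0},{"grip":0,"travel":[4,0,0],"twist":0},{"grip":0,"travel":[0,0,0],"twist":0},{"grip":0,"travel":[0,0,0],"twist":0}]'
python3 - <<'E'
from h import *
o=get_obs(); np.save("pics/w4.npy",np.r_[o["position"],o["tool_rot"]]); print(o["q"].round(3))
im=camera("wrist"); cv2.imwrite("pics/w4.png",im[:,:,::-1])
for t in["jar_b","hood_grip"]:
    print(t,[(np.round(d["at"],3).tolist(),round(d["p"],2)) for d in search_frame(t,"wrist")][:4])
E
```

```text
time: 9.9
position: [0.3987, -0.2789, 0.0493]
tool_rot: [0.718, 0.696, -0.0, 0.001]
ft_force: [-0.6, 0.7, -0.1]
grip_width: 0.0354
time: 10.7
position: [0.4632, -0.2833, 0.3949]
tool_rot: [0.719, 0.695, -0.0, 0.001]
ft_force: [0.7, -1.3, -0.1]
grip_width: 0.086
time: 11.2
position: [0.5995, -0.283, 0.3904]
tool_rot: [0.718, 0.696, -0.001, -0.001]
ft_force: [-0.7, -0.3, -0.1]
grip_width: 0.0868
[-6.090e-01  4.700e-01  1.128e+00 -1.000e-03  1.547e+00 -5.790e-01]
jar_b [([0.624, -0.031, 0.039], 0.83), ([0.614, -0.193, 0.049], 0.58)]
hood_grip [([0.427, -0.147, 0.044], 0.92)]
```

View pics/w4.png

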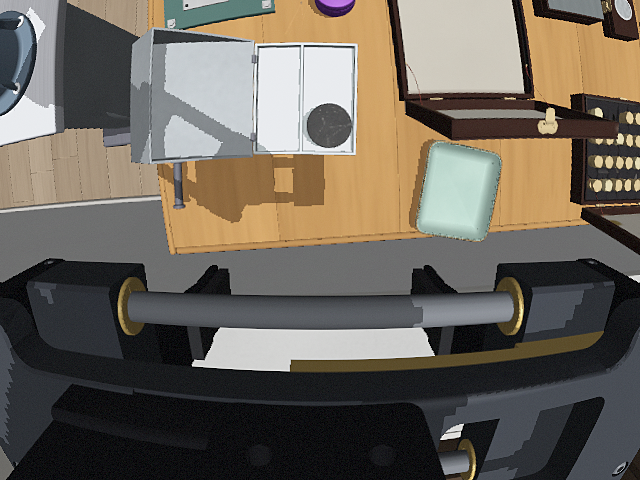

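Hood open, panel toward the robot. The tray shows with outer corners (256,43), (356,43), (356,154) and (255,153), the divider at u≈302 and jar_b's lid at (329,126).

```bash
python3 - <<'E'
from h import *
v=np.load("pics/w4.npy");o={"position":v[:3],"tool_rot":v[3:]}
R=lambda p,z:atz(cam_ray("wrist",p,o),z)
C=[R(p,.018) for p in[(256,43),(356,43),(357,154.5),(255,153)]]
for c in C: print(c.round(4))
m=np.mean(C,axis=0);print("centre",m, "jarb",R((329,126),.05),"divider",R((302,100),.018))
print("bar",R((178,170),.05),R((180,205),.05))
# jar_b lid by circle search
g=cv2.cvtColor(cv2.imread("pics/w4.png"),cv2.COLOR_BGR2GRAY)
def lid(f,u,r=32):
    g=cv2.medianBlur(cv2.cvtColor(cv2.imread(f),cv2.COLOR_BGR2GRAY),3); x,y=u
    return [cv2.HoughCircles(g[y-r:y+r,x-r:x+r],cv2.HOUGH_GRADIENT,1,50,param1=120,param2=8,minRadius=18,maxRadius=26)[0,0]+[x-r,y-r,0]]
L=lid("pics/w4.png",(329,126)); print(L,R(L[0][:2],.05))
v1=np.load("pics/w1.npy");v2=np.load("pics/w2.npy");rays=[]
for f,u,w in(("w1",(317,129),v1),("w2",(297,72),v2)):
    oo={"position":w[:3],"tool_rot":w[3:]};L=lid(f"pics/{f}.png",u)[0];rr=cam_ray("wrist",L[:2],oo);rays.append(rr);print(L,atz(rr,.046))
print(tri(rays), tri(rays+[cam_ray("top",(270,286))]))
E
```

```text
[ 0.5178 -0.0746  0.018 ]
[ 0.6553 -0.0807  0.018 ]
[ 0.6522 -0.238   0.018 ]
[ 0.5115 -0.2309  0.018 ]
centre [ 0.58421062 -0.15603612  0.018     ] jarb [ 0.6140341  -0.19900281  0.05      ] divider [ 0.57914528 -0.16057267  0.018     ]
bar [ 0.40835152 -0.24564305  0.05      ] [ 0.4066809  -0.29404952  0.05      ]
[array([328.5       , 126.5       ,  23.20000076])] [ 0.6133776  -0.19963373  0.05      ]
[316.5        128.5         21.29999924] [0.39918945 0.3419436  0.046     ]
[293.5         65.5         20.29999924] [0.39823036 0.3404319  0.046     ]
(array([0.39847162, 0.34188488, 0.04001005]), np.float64(0.0007063154292612479)) (array([0.39770418, 0.34211521, 0.03662608]), np.float64(0.0014067258341234658))
```

```bash
python3 -m jog '[{"grip":0,"travel":[-1.44,4.46,0.2],"twist":1.8},{"grip":0,"travel":[-1.44,4.46,0.2],"twist":0},{"grip":0,"travel":[-1.44,4.46,0.2],"twist":0},{"grip":0,"travel":[-1.44,4.46,0.2],"twist":0},{"grip":0,"travel":[-1.44,4.46,0.2],"twist":0},{"grip":0,"travel":[-1.44,4.46,0],"twist":0},{"grip":0,"travel":[-1.44,4.46,0],"twist":0}]' |sed -n 2p
python3 -m jog '[{"grip":0,"travel":[-1.44,4.46,0],"twist":0},{"grip":0,"travel":[-1.44,4.46,0],"twist":0},{"grip":0,"travel":[-1.44,4.46,0],"twist":0},{"grip":0,"travel":[-1.44,4.46,0],"twist":0},{"grip":0,"travel":[-1.44,4.46,0],"twist":0},{"grip":0,"travel":[-1.44,4.46,0],"twist":0}]' |sed -n 2p
python3 -m jog '[{"grip":0,"travel":[-0.5,0,-4.8],"twist":0},{"grip":0,"travel":[-0.4,0,-4.8],"twist":0},{"grip":0,"travel":[0,0,-4.8],"twist":0},{"grip":0,"travel":[0,0,0],"twist":0},{"grip":0,"travel":[0,0,0],"twist":0}]'
python3 - <<'E'
from h import *
o=get_obs(); np.save("pics/w5.npy",np.r_[o["position"],o["tool_rot"]]); print(o["position"],o["q"].round(3))
im=camera("wrist"); cv2.imwrite("pics/w5.png",im[:,:,::-1])
print("jar",[(np.round(d["at"],3).tolist(),round(d["p"],2)) for d in search_frame("jar_a","wrist")][:3])
t=camera("top"); cv2.imwrite("pics/top5.png",t[:,:,::-1])
for k in["sorter","jar_b","hood_grip"]: print(k,[(np.round(d["at"],3).tolist(),round(d["p"],2)) for d in search_frame(k,"top")][:6])
a=cv2.resize(t[180:270,380:500],(480,360),interpolation=2); b=im[60:420,160:480]
cv2.imwrite("pics/c5.png",np.hstack([a,b])[:,:,::-1])
E
```

```text
position: [0.497, 0.03, 0.4027]
position: [0.4112, 0.2971, 0.4027]
time: 13.15
position: [0.4038, 0.2961, 0.2588]
tool_rot: [0.707, 0.707, -0.0, 0.0]
ft_force: [1.0, 0.7, 0.7]
grip_width: 0.0868
[0.40377377 0.29609504 0.25876003] [ 0.409  0.342  1.722 -0.     1.078  0.41 ]
jar [([0.398, 0.342, 0.049], 0.63)]
sorter [([0.477, -0.151, 0.031], 0.56)]
jar_b [([0.417, 0.7, 0.05], 0.97), ([0.381, 0.583, 0.051], 0.95), ([0.607, -0.194, 0.051], 0.79), ([0.621, -0.001, 0.047], 0.68), ([0.521, 0.616, 0.044], 0.56)]
hood_grip [([0.425, -0.15, 0.045], 0.61)]
```

View pics/c5.png

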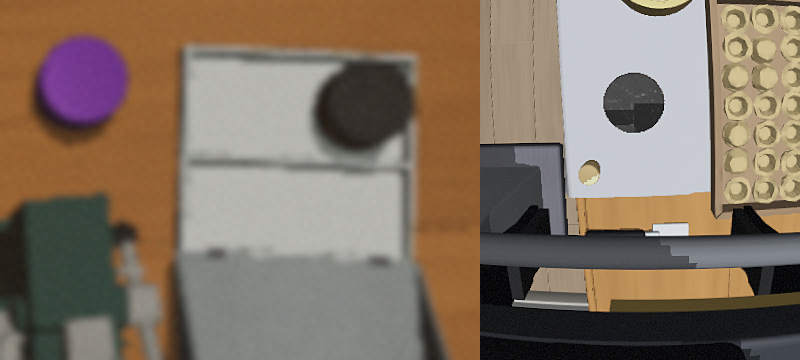

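```bash
python3 - <<'E'
from h import *
T=lambda x,y:(380+x/4,180+y/4)
R=lambda x,y,z:atz(cam_ray("top",T(x,y)),z).round(4)
print("rear",R(186,47,.018),R(416,55,.018),"front",R(180,252,.018),R(408,262,.018),"div",R(186,161,.018),R(410,166,.018))
v=np.load("pics/w5.npy");o={"position":v[:3],"tool_rot":v[3:]}
v4=np.load("pics/w4.npy");o4={"position":v4[:3],"tool_rot":v4[3:]}
print("jar_b",R(364,106,.05),tri([cam_ray("top",T(364,106)),cam_ray("wrist",(328.5,126.5),o4)]))
print("purple",R(83,80,.046), "hinge knuckles wrist",[atz(cam_ray("wrist",p,o4),.02).round(4) for p in((254,60),(254,140))])
print("div wrist",[atz(cam_ray("wrist",p,o4),.018).round(4) for p in((303,45),(301,152))])
print("jar_a",atz(cam_ray("wrist",(314,162),o),.046), tri([cam_ray("wrist",(314,162),o),cam_ray("top",(270,286))]))
E
```

```text
rear [ 0.6515 -0.0803  0.018 ] [ 0.6461 -0.2372  0.018 ] front [ 0.5115 -0.0736  0.018 ] [ 0.5046 -0.2279  0.018 ] div [ 0.5734 -0.0788  0.018 ] [ 0.5699 -0.231   0.018 ]
jar_b [ 0.606  -0.1917  0.05  ] (array([ 0.61228468, -0.199362  ,  0.02054482]), np.float64(0.0017971263030000133))
purple [ 0.6241 -0.0054  0.046 ] hinge knuckles wrist [array([ 0.5149, -0.1   ,  0.02  ]), array([ 0.5113, -0.2128,  0.02  ])]
div wrist [array([ 0.5827, -0.0821,  0.018 ]), array([ 0.5754, -0.2325,  0.018 ])]
jar_a [0.39946038 0.34127124 0.046     ] (array([0.39787804, 0.34120964, 0.04011369]), np.float64(0.0015182790897307864))
```

```bash
python3 -m jog '[{"grip":0,"travel":[-0.5,4.5,0],"twist":0},{"grip":0,"travel":[0,0,-4.8],"twist":0},{"grip":0,"travel":[0,0,-4.8],"twist":0},{"grip":0,"travel":[0,0,-4.8],"twist":0},{"grip":0,"travel":[0,0,-4.2],"twist":0},{"grip":80,"travel":[0,0,-3.0],"twist":0},{"grip":255,"travel":[0,0,0],"twist":0},{"grip":255,"travel":[0,0,0],"twist":0}]' 15
python3 -m jog '[{"grip":255,"travel":[0,0,0],"twist":0},{"grip":255,"travel":[0,0,0],"twist":0},{"grip":255,"travel":[0,0,0],"twist":0},{"grip":255,"travel":[0,0,0],"twist":0}]' 15
python3 -m jog '[{"grip":0,"travel":[0,0,0],"twist":0},{"grip":0,"travel":[0,0,0],"twist":0},{"grip":0,"travel":[0,0,0],"twist":0},{"grip":0,"travel":[0,0,2],"twist":0},{"grip":0,"travel":[0,0,4.8],"twist":0},{"grip":0,"travel":[0,0,4.8],"twist":0},{"grip":0,"travel":[0,-4.5,4.8],"twist":0},{"grip":0,"travel":[0,0,0],"twist":0}]' 15
python3 -m jog '[{"grip":0,"travel":[0,0,0],"twist":0}]' 15 >/dev/null
python3 - <<'E'
from h import *
o=get_obs(); np.save("pics/w6.npy",np.r_[o["position"],o["tool_rot"]]); print(o["position"],o["q"].round(3))
im=camera("wrist"); cv2.imwrite("pics/w6.png",im[:,:,::-1])
g=cv2.cvtColor(im,cv2.COLOR_RGB2GRAY)
for c in cv2.findContours((cv2.medianBlur(g,5)<95).astype(np.uint8)[:235],0,2)[0]:
    if 800<cv2.contourArea(c)<8000:
        (x,y),r=cv2.minEnclosingCircle(c); print((x,y),r,cv2.contourArea(c)/(np.pi*r*r),atz(cam_ray("wrist",(x,y),o),.046))
E
```

```text
time: 14.25
position: [0.3994, 0.342, 0.0424]
tool_rot: [0.707, 0.707, 0.0, 0.0]
ft_force: [-0.2, -0.4, 0.1]
grip_width: 0.0703
time: 14.65
position: [0.3998, 0.3424, 0.0439]
tool_rot: [0.707, 0.707, 0.002, 0.001]
ft_force: [-0.1, -0.5, 8.4]
grip_width: 0.0582
time: 15.45
position: [0.4005, 0.3066, 0.1987]
tool_rot: [0.707, 0.707, 0.004, 0.002]
ft_force: [-0.4, 0.2, 0.4]
grip_width: 0.0869
[0.39881281 0.30718816 0.19502067] [0.434 0.437 1.787 0.    0.916 0.435]
(181.9412841796875, 222.72242736816406) 53.15158462524414 0.15554430138281772 [0.2849772 0.3086465 0.046    ]
(610.0, 202.5) 42.816566467285156 0.46272574739926126 [0.68956147 0.33087038 0.046     ]
(321.3113098144531, 181.3607177734375) 36.746681213378906 0.9605975991303047 [0.40142639 0.34122623 0.046     ]
(496.0, 145.0) 118.34281921386719 0.057843437205748034 [0.54696456 0.37516503 0.046     ]
(409.0, 143.0) 91.08796691894531 0.04101151521175731 [0.47032075 0.37253563 0.046     ]
```

```bash
python3 -m jog '[{"grip":0,"travel":[0.05,3.5,0],"twist":0},{"grip":0,"travel":[0,0,-4.8],"twist":0},{"grip":0,"travel":[0,0,-4.8],"twist":0},{"grip":0,"travel":[0,0,-3.6],"twist":0},{"grip":80,"travel":[0,0,-2.0],"twist":0},{"grip":255,"travel":[0,0,0],"twist":0},{"grip":255,"travel":[0,0,0],"twist":0},{"grip":255,"travel":[0,0,0],"twist":0}]' 20 | sed -n 2p
python3 -m jog '[{"grip":255,"travel":[0,0,0],"twist":0},{"grip":255,"travel":[0,0,0],"twist":0},{"grip":255,"travel":[0,0,0],"twist":0},{"grip":255,"travel":[0,0,0],"twist":0},{"grip":255,"travel":[0,0,2],"twist":0},{"grip":255,"travel":[0,0,0],"twist":0}]' 20
python3 -m jog '[{"grip":255,"travel":[0,0,4.8],"twist":0},{"grip":255,"travel":[0,0,4.8],"twist":0},{"grip":255,"travel":[0,0,4.8],"twist":0},{"grip":255,"travel":[0,0,4.8],"twist":0},{"grip":255,"travel":[0,0,4.8],"twist":0},{"grip":255,"travel":[0,0,4.8],"twist":0},{"grip":255,"travel":[0,0,4.7],"twist":0}]' 20
```

```text
position: [0.3995, 0.343, 0.0428]
time: 17.0
position: [0.4003, 0.3431, 0.0638]
tool_rot: [0.707, 0.707, 0.002, 0.001]
ft_force: [0.4, 0.7, -2.3]
grip_width: 0.0577
time: 17.7
position: [0.3986, 0.3421, 0.3987]
tool_rot: [0.707, 0.707, -0.0, -0.0]
ft_force: [1.0, 0.1, -1.1]
grip_width: 0.0581
```

```bash
python3 -m jog '[{"grip":255,"travel":[1.8,-4.5,0],"twist":-1.8},{"grip":255,"travel":[1.8,-4.5,0],"twist":0},{"grip":255,"travel":[1.8,-4.5,0],"twist":0},{"grip":255,"travel":[1.8,-4.5,0],"twist":0},{"grip":255,"travel":[1.8,-4.5,0],"twist":0},{"grip":255,"travel":[1.8,-4.5,0],"twist":0}]' 20
python3 -m jog '[{"grip":255,"travel":[1.8,-4.5,0],"twist":0},{"grip":255,"travel":[1.8,-4.5,0],"twist":0},{"grip":255,"travel":[1.8,-4.5,0],"twist":0},{"grip":255,"travel":[1.8,-4.5,0],"twist":0},{"grip":255,"travel":[1.8,-4.5,0],"twist":0},{"grip":255,"travel":[1.7,-4.6,0],"twist":0}]' 20|sed -n 2p
python3 -m jog '[{"grip":255,"travel":[0,-1,-4.8],"twist":0},{"grip":255,"travel":[0,-1,-4.8],"twist":0},{"grip":255,"travel":[0,0,-4.8],"twist":0},{"grip":255,"travel":[0,0,-3],"twist":0},{"grip":255,"travel":[0,0,0],"twist":0},{"grip":255,"travel":[0,0,0],"twist":0}]' 20
python3 - <<'E'
from h import *
o=get_obs(); np.save("pics/w7.npy",np.r_[o["position"],o["tool_rot"]]); print(o["position"])
im=camera("wrist"); cv2.imwrite("pics/w7.png",im[:,:,::-1])
E
```

```text
time: 18.3
position: [0.5072, 0.0706, 0.3965]
tool_rot: [0.718, 0.696, -0.0, -0.0]
ft_force: [0.7, -0.2, -0.8]
grip_width: 0.0579
position: [0.6144, -0.2003, 0.396]
time: 19.5
position: [0.6142, -0.2186, 0.2229]
tool_rot: [0.718, 0.696, -0.0, -0.0]
ft_force: [0.5, -0.7, -0.5]
grip_width: 0.0584
[ 0.6142454  -0.21861836  0.22288777]
```

View pics/w7.png

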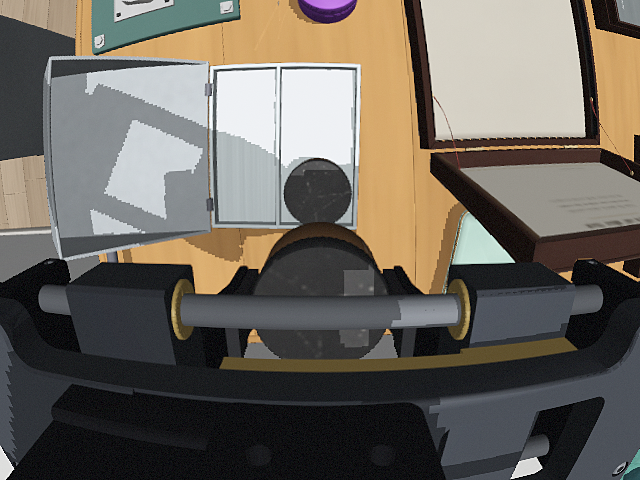

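```bash
python3 - <<'E'
from h import *
v=np.load("pics/w7.npy");o={"position":v[:3],"tool_rot":v[3:]}
R=lambda u,w,z=.018:atz(cam_ray("wrist",(u,w),o),z).round(4)
print("rear out",R(361,66),R(357.5,228)," front out",R(211,66),R(213,227))
print("bay inner edges @v100",R(282,100),R(356.5,100),"divider",R(279.5,67),R(280.5,226))
print("jar_b",R(318,191,.050),"left wall",R(320,65),"right",R(320,228))
g=cv2.cvtColor(cv2.imread("pics/w7.png"),cv2.COLOR_BGR2GRAY); print(g[100,200:225],g[100,270:290],g[100,345:368])
E
```

```text
rear out [ 0.6573 -0.0834  0.018 ] [ 0.6509 -0.2368  0.018 ]  front out [ 0.5172 -0.0751  0.018 ] [ 0.51   -0.2313  0.018 ]
bay inner edges @v100 [ 0.5838 -0.1137  0.018 ] [ 0.6521 -0.1158  0.018 ] divider [ 0.5825 -0.0821  0.018 ] [ 0.5772 -0.2325  0.018 ]
jar_b [ 0.6145 -0.1955  0.05  ] left wall [ 0.6197 -0.0819  0.018 ] right [ 0.615  -0.2357  0.018 ]
[208 211 209 209 210 211 219 189  81 200 244 252 216 128  88  82 166 239
 245 241 241 241 241 241 241] [240 240 241 242 245 241 216 245 250 211  93 206 242 243 241 241 241 241
 240 241] [241 241 241 240 241 241 243 246 186 187  59 194 244 246 235 201 170 176
 178 178 177 178 177]
```

```bash
python3 -m jog '[{"grip":255,"travel":[0.1,4.75,0],"twist":0},{"grip":255,"travel":[0,4.75,0],"twist":0},{"grip":255,"travel":[0,0,-4.8],"twist":0},{"grip":255,"travel":[0,0,-4.8],"twist":0},{"grip":255,"travel":[0,0,-4.0],"twist":0},{"grip":255,"travel":[0,0,-1.5],"twist":0},{"grip":255,"travel":[0,0,0],"twist":0},{"grip":255,"travel":[0,0,0],"twist":0}]' 20
python3 -m jog '[{"grip":255,"travel":[0,0,-0.6],"twist":0},{"grip":255,"travel":[0,0,-0.6],"twist":0},{"grip":255,"travel":[0,0,-0.4],"twist":0},{"grip":255,"travel":[0,0,0],"twist":0},{"grip":255,"travel":[0,0,0],"twist":0}]' 20
```

```text
time: 20.35
position: [0.6174, -0.1244, 0.0748]
tool_rot: [0.718, 0.696, 0.001, 0.002]
ft_force: [0.9, -0.4, -0.7]
grip_width: 0.058
time: 20.85
position: [0.6151, -0.1236, 0.0563]
tool_rot: [0.718, 0.696, -0.0, -0.0]
ft_force: [-0.8, 0.5, -1.6]
grip_width: 0.058
```

```bash
python3 -m jog '[{"grip":255,"travel":[0,0,-0.4],"twist":0},{"grip":255,"travel":[0,0,-0.4],"twist":0},{"grip":255,"travel":[0,0,0],"twist":0},{"grip":255,"travel":[0,0,0],"twist":0}]' 20
python3 -m jog '[{"grip":190,"travel":[0,0,0],"twist":0},{"grip":100,"travel":[0,0,0],"twist":0},{"grip":0,"travel":[0,0,0],"twist":0},{"grip":0,"travel":[0,0,0],"twist":0},{"grip":0,"travel":[0,0,0],"twist":0}]' 20
```

```text
time: 21.25
position: [0.615, -0.1235, 0.048]
tool_rot: [0.718, 0.696, -0.0, -0.0]
ft_force: [-0.1, -0.0, -1.8]
grip_width: 0.0578
time: 21.75
position: [0.6154, -0.1236, 0.0486]
tool_rot: [0.718, 0.696, 0.0, 0.0]
ft_force: [0.1, 0.3, -1.1]
grip_width: 0.0743
```

```bash
python3 -m jog '[{"grip":0,"travel":[0,0,0],"twist":0},{"grip":0,"travel":[0,0,1.5],"twist":0},{"grip":0,"travel":[0,0,4.8],"twist":0},{"grip":0,"travel":[0,0,4.8],"twist":0},{"grip":0,"travel":[0,0,4.8],"twist":0},{"grip":0,"travel":[0,0,4.8],"twist":0},{"grip":0,"travel":[0,0,4.8],"twist":0},{"grip":0,"travel":[0,0,4.8],"twist":0}]' |sed -n 2p
python3 -m jog '[{"grip":0,"travel":[0,0,4.8],"twist":0},{"grip":0,"travel":[-1.8,2.83,0],"twist":8.45},{"grip":0,"travel":[-1.8,2.83,0],"twist":8.45},{"grip":0,"travel":[-1.8,2.83,0],"twist":8.45},{"grip":0,"travel":[-1.8,2.83,0],"twist":8.45},{"grip":0,"travel":[-1.8,2.83,0],"twist":8.45},{"grip":0,"travel":[-1.8,2.83,0],"twist":8.45}]' |sed -n 2p
python3 -m jog '[{"grip":0,"travel":[-1.8,2.83,0],"twist":8.45},{"grip":0,"travel":[-1.8,2.83,0],"twist":8.45},{"grip":0,"travel":[-1.8,2.83,0],"twist":8.45},{"grip":0,"travel":[-1.8,2.83,0],"twist":8.45},{"grip":0,"travel":[-1.8,2.83,0],"twist":8.45}]' |sed -n 2p
python3 -m jog '[{"grip":0,"travel":[0.5,0,-4.8],"twist":0},{"grip":0,"travel":[0.5,0,-4.8],"twist":0},{"grip":0,"travel":[0.5,0,-4.8],"twist":0},{"grip":0,"travel":[0,0,0],"twist":0},{"grip":0,"travel":[0,0,0],"twist":0}]'
python3 - <<'E'
from h import *
o=get_obs(); np.save("pics/w8.npy",np.r_[o["position"],o["tool_rot"]]); print(o["position"],o["q"].round(3))
im=camera("wrist"); cv2.imwrite("pics/w8.png",im[:,:,::-1])
g=cv2.cvtColor(im,cv2.COLOR_RGB2GRAY)
for c in cv2.findContours((cv2.medianBlur(g,3)<75).astype(np.uint8)[:275],0,2)[0]:
    if 300<cv2.contourArea(c)<8000:
        W=np.array([atz(cam_ray("wrist",p,o),.014)[:2] for p in c[:,0].astype(float)])
        (x,y),wh,a=cv2.minAreaRect((W*1000).astype(np.float32)); print(cv2.contourArea(c),c[:,0].mean(0),(x,y),wh,a)
for k in("spatula","spatula_grip"): print([(np.round(d["at"],3).tolist(),round(d["p"],2)) for d in search_frame(k,"wrist")][:3])
t=camera("top"); cv2.imwrite("pics/c8.png",np.hstack([cv2.resize(t[180:270,380:500],(400,300),interpolation=2),cv2.resize(im,(400,300))])[:,:,::-1])
E
```

```text
position: [0.6145, -0.1232, 0.3549]
position: [0.5057, 0.0474, 0.4005]
position: [0.4157, 0.1887, 0.4004]
time: 24.25
position: [0.4322, 0.1877, 0.2562]
tool_rot: [-0.01, 1.0, -0.0, -0.0]
ft_force: [0.1, 0.1, 0.4]
grip_width: 0.0872
[0.4321806  0.18774987 0.25624209] [ 0.172  0.305  1.792  0.     1.045 -1.419]
1686.5 [579.15625  263.578125] (500.2841796875, 528.1390380859375) (263.1271667480469, 25.370166778564453) 88.529052734375
1040.5 [451.84444444 250.08888889] (479.84173583984375, 336.8871765136719) (8.967058181762695, 240.05029296875) 3.237592935562134
3043.0 [103.55555556 256.91269841] (501.54998779296875, -115.01864624023438) (47.15160369873047, 328.8703308105469) 3.6108014583587646
992.0 [579.73170732 214.07317073] (430.93182373046875, 517.278076171875) (61.134830474853516, 79.31999969482422) 79.76443481445312
1382.5 [544.37078652 202.95505618] (418.944580078125, 453.88226318359375) (59.48762893676758, 95.9497299194336) 81.66536712646484
825.0 [621.03333333 183.15      ] (383.5853271484375, 585.2318115234375) (65.29598999023438, 61.55760955810547) 85.4557876586914
2820.0 [ 72.78698225 198.80473373] (424.150146484375, -125.3712387084961) (138.95098876953125, 76.47187805175781) 7.266244888305664
1031.5 [319.96969697 150.6969697 ] (375.712890625, 185.55259704589844) (69.18220520019531, 18.260719299316406) 1.218902826309204
5821.5 [223.04347826  33.34782609] (238.21328735351562, 73.64443969726562) (177.06068420410156, 62.70719528198242) 84.53596496582031
[([0.404, 0.188, 0.014], 0.83)]
[([0.405, 0.189, 0.01], 0.57)]
```

View pics/c8.png

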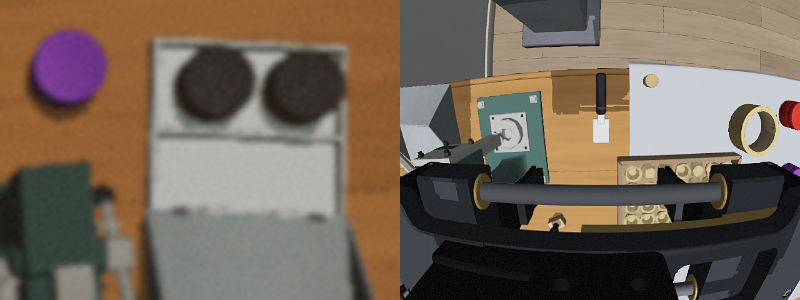

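Both jars stand in the bay. The spatula handle centre is at about (0.374, 0.186), yaw about 1°, so I'll grasp it at x≈0.389.

```bash
python3 -m jog '[{"grip":60,"travel":[-4.3,-0.2,-1],"twist":0},{"grip":60,"travel":[0,0,-4.8],"twist":0},{"grip":60,"travel":[0,0,-4.8],"twist":0},{"grip":60,"travel":[0,0,-4.8],"twist":0},{"grip":60,"travel":[0,0,-4.6],"twist":0},{"grip":60,"travel":[0,0,-2],"twist":0},{"grip":60,"travel":[0,0,-1.1],"twist":0},{"grip":60,"travel":[0,0,0],"twist":0}]' 20
python3 -m jog '[{"grip":255,"travel":[0,0,0],"twist":0},{"grip":255,"travel":[0,0,0],"twist":0},{"grip":255,"travel":[0,0,0],"twist":0},{"grip":255,"travel":[0,0,0],"twist":0},{"grip":255,"travel":[0,0,0],"twist":0},{"grip":255,"travel":[0,0,0],"twist":0},{"grip":255,"travel":[0,0,0],"twist":0},{"grip":255,"travel":[0,0,0],"twist":0}]' 20
```

```text
time: 25.25
position: [0.3901, 0.1859, 0.0242]
tool_rot: [-0.01, 1.0, 0.0, 0.0]
ft_force: [0.1, 0.2, 0.2]
grip_width: 0.0666
time: 26.05
position: [0.3892, 0.1858, 0.0243]
tool_rot: [-0.01, 1.0, 0.0, 0.0]
ft_force: [0.3, 0.8, 2.5]
grip_width: 0.0171
```

```bash
python3 -m jog '[{"grip":255,"travel":[0,0,2],"twist":0},{"grip":255,"travel":[0,0,4.5],"twist":0},{"grip":255,"travel":[0,0,4.8],"twist":0},{"grip":255,"travel":[0,0,4.8],"twist":0},{"grip":255,"travel":[0,0,4.8],"twist":0},{"grip":255,"travel":[0,0,4.8],"twist":0},{"grip":255,"travel":[0,0,4.8],"twist":0},{"grip":255,"travel":[0,0,4.8],"twist":0}]' 20
python3 -m jog '[{"grip":255,"travel":[0,0,2.3],"twist":0},{"grip":255,"travel":[1.41,-3,0],"twist":-8.45},{"grip":255,"travel":[1.41,-3,0],"twist":-8.45},{"grip":255,"travel":[1.41,-3,0],"twist":-8.45},{"grip":255,"travel":[1.41,-3,0],"twist":-8.45},{"grip":255,"travel":[1.41,-3,0],"twist":-8.45},{"grip":255,"travel":[1.41,-3,0],"twist":-8.45}]' 20
python3 -m jog '[{"grip":255,"travel":[1.41,-3,0],"twist":-8.45},{"grip":255,"travel":[1.41,-3,0],"twist":-8.45},{"grip":255,"travel":[1.41,-3,0],"twist":-8.45},{"grip":255,"travel":[1.41,-3,0],"twist":-8.45},{"grip":255,"travel":[1.41,-3,0],"twist":-8.45},{"grip":255,"travel":[0,0,0],"twist":0},{"grip":255,"travel":[0,0,0],"twist":0}]' 20
python3 -c "
from rig import *;print(get_obs()['q'].round(2),get_obs()['position'])"
```

```text
time: 26.85
position: [0.3881, 0.1856, 0.3791]
tool_rot: [-0.01, 1.0, -0.0, -0.0]
ft_force: [1.2, -0.2, -1.3]
grip_width: 0.0168
time: 27.55
position: [0.4735, 0.0046, 0.3997]
tool_rot: [0.422, 0.907, -0.0, -0.001]
ft_force: [0.6, 0.3, -0.1]
grip_width: 0.0167
time: 28.25
position: [0.5437, -0.1444, 0.3991]
tool_rot: [0.718, 0.696, -0.0, -0.002]
ft_force: [0.2, -0.5, -1.3]
grip_width: 0.017
[-0.46  0.3   1.37  0.    1.47 -0.43] [ 0.54368398 -0.14444896  0.3991337 ]
```

```bash
python3 -m jog '[{"grip":255,"travel":[0.08,0,-4.8],"twist":0},{"grip":255,"travel":[0,0,-4.8],"twist":0},{"grip":255,"travel":[0,0,-4.8],"twist":0},{"grip":255,"travel":[0,0,-4.8],"twist":0},{"grip":255,"travel":[0,0,-4.8],"twist":0},{"grip":255,"travel":[0,0,-4.8],"twist":0},{"grip":255,"travel":[0,0,-4.4],"twist":0},{"grip":255,"travel":[0,0,0],"twist":0}]' 20
python3 -m jog '[{"grip":255,"travel":[0,0,-1],"twist":0},{"grip":255,"travel":[0,0,-0.8],"twist":0},{"grip":255,"travel":[0,0,0],"twist":0},{"grip":255,"travel":[0,0,0],"twist":0}]' 20
```

```text
time: 29.05
position: [0.5399, -0.1408, 0.0625]
tool_rot: [0.717, 0.697, -0.003, -0.007]
ft_force: [-1.2, 0.7, -0.2]
grip_width: 0.0168
time: 29.45
position: [0.5461, -0.1446, 0.0522]
tool_rot: [0.718, 0.696, 0.001, 0.002]
ft_force: [-0.4, 0.6, -0.5]
grip_width: 0.0168
```

```bash
python3 -m jog '[{"grip":255,"travel":[0,0,-0.6],"twist":0},{"grip":255,"travel":[0,0,-0.6],"twist":0},{"grip":255,"travel":[0,0,-0.4],"twist":0},{"grip":255,"travel":[0,0,0],"twist":0},{"grip":255,"travel":[0,0,0],"twist":0},{"grip":255,"travel":[0,0,0],"twist":0}]' 20
```

```text
time: 30.05
position: [0.5451, -0.1443, 0.0343]
tool_rot: [0.718, 0.696, 0.0, 0.0]
ft_force: [-0.1, 0.4, -0.1]
grip_width: 0.0167
```

```bash
python3 -m jog '[{"grip":255,"travel":[0,0,-0.3],"twist":0},{"grip":255,"travel":[0,0,-0.2],"twist":0},{"grip":255,"travel":[0,0,0],"twist":0},{"grip":255,"travel":[0,0,0],"twist":0}]' 20
python3 -m jog '[{"grip":195,"travel":[0,0,0],"twist":0},{"grip":190,"travel":[0,0,0],"twist":0},{"grip":187,"travel":[0,0,0],"twist":0},{"grip":187,"travel":[0,0,0],"twist":0}]' 20
python3 -m jog '[{"grip":187,"travel":[0,0,1],"twist":0},{"grip":187,"travel":[0,0,3],"twist":0},{"grip":187,"travel":[0,0,4.8],"twist":0},{"grip":0,"travel":[0,0,4.8],"twist":0},{"grip":0,"travel":[0,-2,4.5],"twist":0},{"grip":0,"travel":[0,-4,2.5],"twist":0},{"grip":0,"travel":[0,-4.5,2],"twist":0},{"grip":0,"travel":[0,-4,2],"twist":0}]' 20
python3 -m jog '[{"grip":0,"travel":[0,0,0],"twist":0},{"grip":0,"travel":[0,0,0],"twist":0}]'
python3 - <<'E'
from h import *
o=get_obs(); np.save("pics/w9.npy",np.r_[o["position"],o["tool_rot"]]); print(o["position"],o["q"].round(2))
im=camera("wrist"); cv2.imwrite("pics/w9.png",im[:,:,::-1])
for k in("spatula","jar_a"): print([(np.round(d["at"],3).tolist(),round(d["p"],2)) for d in search_frame(k,"wrist")][:4])
E
```

```text
time: 30.45
position: [0.545, -0.1442, 0.0292]
tool_rot: [0.718, 0.696, -0.0, -0.0]
ft_force: [0.3, 0.1, -0.9]
grip_width: 0.0169
time: 30.85
position: [0.5451, -0.1443, 0.0294]
tool_rot: [0.718, 0.696, 0.0, 0.0]
ft_force: [-0.1, 0.5, 0.6]
grip_width: 0.0227
time: 31.65
position: [0.5449, -0.2907, 0.278]
tool_rot: [0.718, 0.696, 0.0, 0.001]
ft_force: [0.0, -0.3, -1.1]
grip_width: 0.0552
time: 31.85
position: [0.5446, -0.2899, 0.2762]
tool_rot: [0.719, 0.695, 0.0, 0.0]
ft_force: [-0.2, 0.8, -0.2]
grip_width: 0.0715
[ 0.5446365  -0.289877    0.27616842] [-0.67  0.48  1.42  0.    1.24 -0.64]
[([0.543, -0.168, 0.013], 0.89), ([0.461, -0.154, 0.035], 0.72)]
[([0.614, -0.196, 0.049], 0.8)]
```

View pics/w9.png

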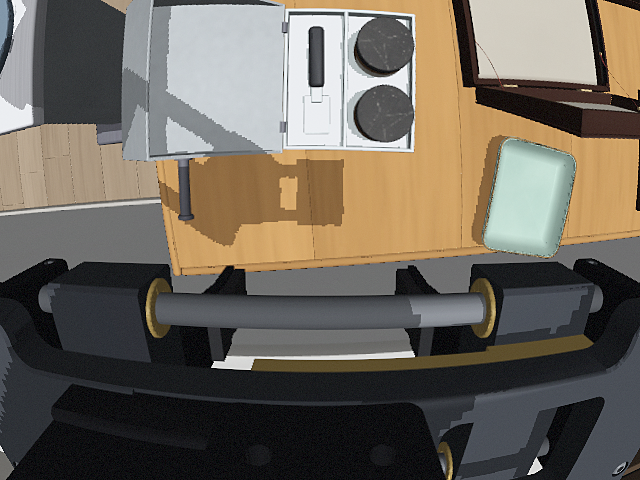

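Spatula lies flat in the trough (handle at 317,57), and both jars stand in the bay (lids at 384,46 and 384,113). The bar is at (185,190). Now I'll grip it again and swing the hood shut.

```bash
python3 -m jog '[{"grip":0,"travel":[-4.7,0,0],"twist":0},{"grip":0,"travel":[-4.7,0,0],"twist":0},{"grip":0,"travel":[-4.8,0,-0.7],"twist":0},{"grip":0,"travel":[0,0,-4.8],"twist":0},{"grip":0,"travel":[0,0,-4.8],"twist":0},{"grip":0,"travel":[0,0,-4.8],"twist":0},{"grip":0,"travel":[0,0,-4.8],"twist":0},{"grip":0,"travel":[0,0,-2.8],"twist":0}]' 20
python3 -m jog '[{"grip":150,"travel":[0,0,0],"twist":0},{"grip":200,"travel":[0,0,0],"twist":0},{"grip":255,"travel":[0,0,0],"twist":0},{"grip":255,"travel":[0,0,0],"twist":0},{"grip":255,"travel":[0,0,0],"twist":0},{"grip":255,"travel":[0,0,0],"twist":0},{"grip":255,"travel":[0,0,0],"twist":0},{"grip":255,"travel":[0,0,0],"twist":0}]' 20
python3 -m jog '[{"grip":255,"travel":[0,0,0],"twist":0},{"grip":255,"travel":[0,0,0],"twist":0},{"grip":255,"travel":[0,0,0],"twist":0},{"grip":255,"travel":[0,0,0],"twist":0},{"grip":255,"travel":[0,0,0],"twist":0}]' 20
python3 - <<'E'
import numpy as np
from h import *
for k,ps in(("w4",((178,165),(180,203))),("w9",((183.5,165),(186,213)))):
    v=np.load(f"pics/{k}.npy");o={"position":v[:3],"tool_rot":v[3:]}
    print([atz(cam_ray("wrist",p,o),.047).round(4) for p in ps])
ph=np.radians(165-np.arange(17)*8.45); d=10.5*np.c_[np.cos(ph),np.sin(ph)]
for r in np.diff(d,axis=0).round(2): print(*r)
E
```

```text
time: 32.8
position: [0.4017, -0.2862, 0.0452]
tool_rot: [0.717, 0.697, 0.0, -0.003]
ft_force: [-0.2, -0.1, 0.3]
grip_width: 0.0867
time: 33.6
position: [0.4031, -0.2894, 0.0486]
tool_rot: [0.718, 0.696, -0.0, 0.0]
ft_force: [0.6, -0.9, 0.3]
grip_width: 0.0313
time: 34.1
position: [0.4019, -0.289, 0.0481]
tool_rot: [0.718, 0.696, -0.0, -0.001]
ft_force: [-5.7, -2.1, 1.4]
grip_width: 0.0158
[array([ 0.4077, -0.239 ,  0.047 ]), array([ 0.4058, -0.2917,  0.047 ])]
[array([ 0.4065, -0.2409,  0.047 ]), array([ 0.4043, -0.2917,  0.047 ])]
0.51 1.46
0.72 1.37
0.91 1.25
1.09 1.1
1.24 0.93
1.36 0.74
1.45 0.53
1.52 0.31
1.54 0.09
1.54 -0.14
1.5 -0.37
1.43 -0.58
1.33 -0.79
1.2 -0.98
1.04 -1.14
0.87 -1.28
```

```bash
python3 -m jog '[{"grip":255,"travel":[0,0,0],"twist":0},{"grip":255,"travel":[0,0,0],"twist":0},{"grip":255,"travel":[0,0,0],"twist":0},{"grip":255,"travel":[0,0,0],"twist":0}]' 25
python3 -m jog '[{"grip":255,"travel":[0.4,0,1.4],"twist":0},{"grip":255,"travel":[0.7,0,1.37],"twist":0},{"grip":255,"travel":[0.9,0,1.25],"twist":0},{"grip":255,"travel":[0,0,0],"twist":0}]' 25
```

```text
time: 34.5
position: [0.4019, -0.289, 0.0481]
tool_rot: [0.718, 0.696, -0.0, -0.001]
ft_force: [-4.6, -2.0, 0.5]
grip_width: 0.0152
time: 34.9
position: [0.4212, -0.2899, 0.0898]
tool_rot: [0.717, 0.697, -0.002, -0.001]
ft_force: [-10.7, -4.9, 7.5]
grip_width: 0.0163
```

```bash
python3 -m jog '[{"grip":255,"travel":[0.95,0.1,1.2],"twist":0},{"grip":255,"travel":[1.24,0,0.93],"twist":0},{"grip":255,"travel":[1.36,0,0.74],"twist":0},{"grip":255,"travel":[0,0,0],"twist":0}]' 25
python3 -m jog '[{"grip":255,"travel":[1.45,-0.03,0.53],"twist":0},{"grip":255,"travel":[1.52,-0.03,0.31],"twist":0},{"grip":255,"travel":[1.54,-0.03,0.09],"twist":0},{"grip":255,"travel":[0,0,0],"twist":0}]' 25
```

```text
time: 35.3
position: [0.4583, -0.2908, 0.1199]
tool_rot: [0.717, 0.697, -0.002, 0.001]
ft_force: [-8.1, -4.9, 17.9]
grip_width: 0.0162
time: 35.7
position: [0.5062, -0.2923, 0.128]
tool_rot: [0.718, 0.696, -0.001, 0.004]
ft_force: [0.7, -4.9, 5.3]
grip_width: 0.0163
```

```bash
python3 -m jog '[{"grip":255,"travel":[1.54,-0.04,-0.14],"twist":0},{"grip":255,"travel":[1.5,-0.04,-0.37],"twist":0},{"grip":255,"travel":[1.43,-0.04,-0.58],"twist":0},{"grip":255,"travel":[0,0,0],"twist":0}]' 25
python3 -m jog '[{"grip":255,"travel":[1.33,-0.04,-0.79],"twist":0},{"grip":255,"travel":[1.2,-0.04,-0.98],"twist":0},{"grip":255,"travel":[0,0,0],"twist":0}]' 25
```

```text
time: 36.1
position: [0.5495, -0.2935, 0.1146]
tool_rot: [0.718, 0.697, -0.001, 0.002]
ft_force: [0.4, -9.4, -5.4]
grip_width: 0.0151
time: 36.4
position: [0.574, -0.2942, 0.0965]
tool_rot: [0.718, 0.696, -0.002, 0.002]
ft_force: [-2.3, -9.4, -3.6]
grip_width: 0.0152
```

```bash
python3 -m jog '[{"grip":255,"travel":[1.0,-0.03,-1.1],"twist":0},{"grip":255,"travel":[0.6,0,-0.8],"twist":0},{"grip":255,"travel":[0,0,0],"twist":0}]' 25
python3 -m jog '[{"grip":255,"travel":[0.3,0,-0.5],"twist":0},{"grip":255,"travel":[0,0,0],"twist":0},{"grip":255,"travel":[0,0,0],"twist":0}]' 25
```

```text
time: 36.7
position: [0.5892, -0.2947, 0.0774]
tool_rot: [0.718, 0.696, -0.002, 0.001]
ft_force: [-1.9, -8.8, -3.5]
grip_width: 0.015
time: 37.0
position: [0.5918, -0.2949, 0.073]
tool_rot: [0.718, 0.696, -0.002, 0.001]
ft_force: [-2.5, -8.7, -2.9]
grip_width: 0.0152
```

```bash
python3 -m jog '[{"grip":255,"travel":[0.2,0,-0.4],"twist":0},{"grip":255,"travel":[0,0,0],"twist":0},{"grip":255,"travel":[0,0,0],"twist":0}]' 25
python3 -m jog '[{"grip":255,"travel":[0.1,0,-0.4],"twist":0},{"grip":255,"travel":[0,0,0],"twist":0},{"grip":255,"travel":[0,0,0],"twist":0}]' 25
python3 - <<'E'
from h import *
b=camera("scene");a=camera("top"); r=lambda x:cv2.resize(x,(400,300),interpolation=2)
cv2.imwrite("pics/c10.png",np.hstack([r(b[220:320,110:243]),r(a[170:320,340:540])])[:,:,::-1])
E
```

```text
time: 37.3
position: [0.5939, -0.295, 0.0694]
tool_rot: [0.718, 0.696, -0.002, 0.002]
ft_force: [-2.4, -9.1, -2.5]
grip_width: 0.015
time: 37.6
position: [0.5943, -0.2949, 0.0676]
tool_rot: [0.718, 0.696, -0.002, 0.001]
ft_force: [-7.8, -7.9, 8.8]
grip_width: 0.015
```

View pics/c10.png

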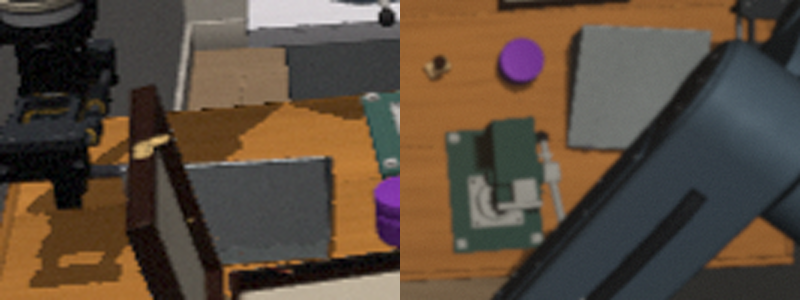

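The force flipped to +9 N upward, so the hood has reached its stop. I'll press a little more, release, back off and check.

```bash
python3 -m jog '[{"grip":255,"travel":[0,0.3,-0.4],"twist":0},{"grip":255,"travel":[0,0,0],"twist":0},{"grip":255,"travel":[0,0,0],"twist":0}]' 25
python3 -m jog '[{"grip":255,"travel":[0,0,0.2],"twist":0},{"grip":0,"travel":[0,0,0],"twist":0},{"grip":0,"travel":[0,0,0],"twist":0},{"grip":0,"travel":[0,0,0],"twist":0},{"grip":0,"travel":[0,0,0],"twist":0},{"grip":0,"travel":[0,0,0],"twist":0},{"grip":0,"travel":[0,0,0],"twist":0},{"grip":0,"travel":[0,0,1],"twist":0}]' 25
python3 -m jog '[{"grip":0,"travel":[0,0,4],"twist":0},{"grip":0,"travel":[0,0,4.8],"twist":0},{"grip":0,"travel":[0,0,4.8],"twist":0},{"grip":0,"travel":[0,0,4.8],"twist":0},{"grip":0,"travel":[0,0,4.8],"twist":0},{"grip":0,"travel":[0,0,4.8],"twist":0},{"grip":0,"travel":[0,0,4],"twist":0},{"grip":0,"travel":[0,0,0],"twist":0}]'
python3 - <<'E'
from h import *
o=get_obs(); np.save("pics/w11.npy",np.r_[o["position"],o["tool_rot"]]); print(o["position"])
im=camera("wrist"); cv2.imwrite("pics/w11.png",im[:,:,::-1])
b=camera("scene");cv2.imwrite("pics/s11.png",b[:,:,::-1])
for k in("cards","tape_ring","vial","date_stamp"): print(k,[(np.round(d["at"],3).tolist(),round(d["p"],2)) for d in search_frame(k,"scene")][:2])
print(search_frame("hood_grip","scene")[:1],search_frame("hood_grip","wrist")[:1])
cv2.imwrite("pics/c11.png",np.hstack([cv2.resize(b[220:320,110:243],(400,300),interpolation=2),im[0:300,200:600]])[:,:,::-1])
E
```

```text
time: 38.0
position: [0.5945, -0.294, 0.0657]
tool_rot: [0.717, 0.697, -0.003, 0.003]
ft_force: [-10.0, -9.3, 16.8]
grip_width: 0.0138
time: 38.8
position: [0.5948, -0.2875, 0.0727]
tool_rot: [0.718, 0.696, -0.0, -0.002]
ft_force: [-0.2, -0.0, 0.8]
grip_width: 0.0619
time: 39.6
position: [0.5979, -0.2897, 0.4032]
tool_rot: [0.718, 0.696, 0.002, 0.008]
ft_force: [1.1, -0.0, 0.6]
grip_width: 0.087
[ 0.5978828  -0.28969902  0.40319142]
cards [([0.599, 0.519, 0.014], 0.8)]
tape_ring [([0.445, 0.484, 0.036], 0.95)]
vial [([0.356, 0.268, 0.02], 0.65)]
date_stamp [([0.444, 0.485, 0.035], 0.7), ([0.658, -0.128, 0.062], 0.45)]
[{'at': [0.6307, 0.1042, 0.0222], 'p': 0.3}] [{'at': [0.5937, -0.1606, 0.0706], 'p': 0.92}]
```

```bash
python3 - <<'E'
from h import *
for k in("w3","w11"):
    v=np.load(f"pics/{k}.npy");o={"position":v[:3],"tool_rot":v[3:]}
    g=cv2.cvtColor(cv2.imread(f"pics/{k}.png"),cv2.COLOR_BGR2GRAY)
    for w in(195,205):
        r=g[w,270:370]; xs=np.nonzero(r<90)[0]+270; print(k,w,xs.min(),xs.max(),len(xs),atz(cam_ray("wrist",(np.median(xs),w),o),.0725).round(4))
    e=[np.abs(np.diff(g[w,330:420].astype(int))) for w in(80,120)]; 
    for w,d in zip((80,120),e): j=[330+i for i in np.nonzero(d>35)[0]]; print(j,[atz(cam_ray("wrist",(u,w),o),.105).round(3)[0] for u in j][:6])
E
```

```text
w3 195 317 325 9 [ 0.5845 -0.2707  0.0725]
w3 205 317 325 9 [ 0.5845 -0.2837  0.0725]
[np.int64(370), np.int64(372), np.int64(373), np.int64(377), np.int64(408), np.int64(418)] [np.float64(0.642), np.float64(0.644), np.float64(0.645), np.float64(0.65), np.float64(0.687), np.float64(0.7)]
[np.int64(369), np.int64(371), np.int64(375), np.int64(416), np.int64(417)] [np.float64(0.641), np.float64(0.643), np.float64(0.648), np.float64(0.697), np.float64(0.699)]
w11 195 310 318 9 [ 0.596  -0.2969  0.0725]Traceback (most recent call last):
  File "<stdin>", line 6, in <module>
    return umr_minimum(a, axis, None, out, keepdims, initial, where)
ValueError: zero-size array to reduction operation minimum which has no identity
```

```bash
python3 -c "
from rig import *;print(hand_in())"
```

```text
the job is handed in; nothing more can be done
None
```

I swung the hood open, put the dark-lidded jar in the rear bay beside the other jar and the spatula in the front trough. Then I shut the hood and handed in at about 40 s of the 72 s; no verdict was given.

**What the last checks showed**
- **Hood opening:** the gripper's position put it at about 2.28 rad, and the picture showed it folded over to the front.
- **Jars and spatula:** the last picture before closing showed both jars standing in the bay and the spatula flat in the trough. I could not see them after the hood shut.
- **Hood shut:** I pressed it until it stopped against about 17 N. The bar then measured x ≈ 0.596 m, against about 0.597 m expected when shut. At the start it measured 0.5845 m, so the hood was probably slightly ajar then.
- **Bystanders:** the cards, tape roll and vial showed within about 2 mm of where they were first measured.

**What failed or disagreed**
- **Stamp:** the final search did not report it under its own name. A weak hit on another name lay at its old place, and I never worked near it.
- **Force while opening:** the wrist force reached about 40 N because my arc did not quite match the hood's. I corrected it on the way.
- **Sorter position:** estimates of its centre differed by about 6 mm between cameras. I corrected for a wrist-camera offset of about 2 mm, found by gripping the jar.
- **Picture limit:** the final picture was refused because 12 had been viewed. The last hood check is from pixel measurements only, and that script stopped with an error before its rear-edge check.

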